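# Check that a grinding jar has been emptied

## Task

Check that the lidded steel grinding jar has really been emptied: lift it clear of the bench by the grip bar on its lid and rock it about 30 degrees over and back upright, twice, feeling for the weight and roll of a forgotten grinding ball. If the jar is empty, set it down gently, upright, in the shallow metal tray; if a ball is still inside, stand it gently upright on the notebook instead.

Things in the scene. Friction and masses are not known exactly. Their poses are not given: they have to be found in the camera images.
- jar: Closed, opaque steel grinding jar: cylinder 72 mm across, fixed lid disc 76 mm across, lid top 60 mm above the underside, grip bar on it. Origin: centre of the underside; z up through the bar. Empty it weighs 145 to 175 g (1.4 to 1.7 N); a forgotten steel ball inside (38 mm, 225 g, loose in a 62 mm wide hollow, never visible) makes it 370 to 400 g (3.6 to 3.9 N).
- jar_bar (a point): Middle of the solid steel grip bar on the jar's lid, 74 mm above the jar's underside. The bar is 46 mm long along the jar's x axis, 22 mm wide along its y axis, and reaches from 60 to 89 mm above the underside: pinch it from above across its 22 mm. Axes as the jar's.
- tray: The shallow open metal tray for emptied jars, 180 x 180 mm outside, 20 mm high, walls and floor 4 mm thick, fixed to the worktop. Origin: centre of its underside; x and y along its sides, z up.
- notebook: The notebook lying flat, 210 mm along its x axis, 150 mm along its y axis, 11 mm thick, fixed to the worktop. Origin: centre of its underside; z up. Tray and notebook may lie on either side.
There are look-alikes about, which are no part of the job. Leave any orange look-alike of the jar alone.

How it is judged:
By the outcome, as a careful person would: the job done as asked, in the order asked, and still so for the second after the job is handed in, with the robot touching nothing.
It also fails if it takes over 58 s, if anything falls off the work surface, if the arm or the gripper's body presses on something with over 40 N, if the wrist force passes 120 N, or if a joint passes its speed limit or range.

## Robot

A 6-joint arm with a two-finger parallel gripper is mounted at the origin on a cart in front of the work surface, level with it; the furniture and walls round the work are solid. World frame = base frame: x ahead of the robot, y to its left, z up, the work surface at z = 0. Lengths are in mm, angles in rad, forces in N, time in s.
With the tool pointing down it reaches from about 275 to 1000 mm from the base axis. Payload 8.4 kg.
Tool frame: the origin (TCP) lies midway between the tips of the shut fingers; the grasp point (between the pads) lies 19 mm behind it; z points along the fingers, y is the line along which they close (so a half turn about z gives the same grasp; the last joint's range is limited). The gripper opens to 85 mm and grips with 20 to 120 N. Pads are 22 mm wide; open, the fingers measure 114 mm over their backs; the gripper's body (76 mm by 85 mm) begins 54 mm behind the grasp point. The pads swing forward as they close: fully open they stand 13 mm farther back than shut.
Start: joints at [-1.21, 0.353, 1.633, -0, 1.155, -0.002], TCP at [221.807, -584.32, 231.281] pointing down, gripper open.
Joint ranges: [-2.63, 2.63], [-0.92, 2.1], [0.06, 2.66], [-1.3, 4.44], [0, 2.69], [-3.02, 3.02]. Speed limits (rad/s): [2.22, 2.22, 2.79, 3.14, 3.14, 3.14].

## Interface

Orientations are given as [roll, pitch, yaw] about the fixed x, y, z axes, in that order (R = Rz(yaw) Ry(pitch) Rx(roll)).
In Python, from rig import telemetry, optics, r gives the robot as it stands.
- The arm moves only by the tool play_rows, never from a script. Its arguments are lists of equal length, an entry for each row: "dp": the shift along the tool's x, y, z in units of 40 mm (1.0 is 40 mm), a list of three; "rot": the turn, a rotation vector about the tool's x, y, z in units of 6 degrees (1.0 is 6 degrees), a list of three. In form: {"dp": [[tx, ty, tz], ...], "rot": [[ax, ay, az], ...]}. A call has 1 to 5 rows; each row is the pose to reach, as a shift and turn from the pose commanded when the call began, along the tool's axes at that moment; what a row does not reach only later rows make up. A row lasts 1/12 s, in which the tool goes at most 41.7 mm and 7.16 degrees, less where a joint would pass 70% of its speed; a pose out of reach is approached as far as the arm can. A call with a gripper value outside its range is refused whole. "fingers" is the opening, from 0 (shut) to 1 (fully open), set as the call begins (left out, the last holds). The fingers move at their own pace and stop on an object; "grip_force" is the grip in N (left out, the last holds). Time passes only in rows, so rows that repeat a pose let the fingers close. It gives the time, the measured TCP pose, the force, the opening and the grip force at its end, in the units of the state.
- telemetry.sense(): the state, without advancing time (a new reading comes with each control period).
- optics.grab_frame(name): name is "side" or "top" or "wrist"; returns a dict with "color" (400x640x3 uint8, red, green, blue), "mtx" (3x3 intrinsics, pixels), "D" ([k1, k2, p1, p2, k3] as OpenCV has them; the pictures are not rectified), "R" (3x3) and "t" (3): a world point X has camera coordinates R X + t; the wrist camera has in their place "mount" (4x4, takes a point from camera to tool coordinates, whose origin is the TCP and whose axes are the flange's). Camera axes: x right, y down, z forward; pixel columns grow to the right and rows downward; lengths in mm; the calibration is good to about 2 mm. A picture is of the moment at which its call begins: read the wrist's pose just before it. There is no depth.
- r.sign_off(): hands the job in; it is judged then, once.
The state is a dict: "clock": time; "qpos": joint angles; "qvel": joint speeds; "joint_efforts": joint torques, N m; "eef_pos": TCP position; "tcp_rot": TCP orientation; "contact_force": force on the tool from outside, world axes, zero at the start; "wrist_torque": the same for the moment, N m; "opening": opening from 0.0 (shut) to 1.0 (fully open); "grasp_force": force on a finger pad.
Only numpy, scipy, OpenCV 4.12 (cv2) and the standard library are available. Lean on these libraries where they do the work, as an engineer would, in place of code of your own. Each camera call takes 0.05 s, during which the arm holds its last target. There are 200 camera calls.

## Working session

There is one attempt and no reset: what is moved stays moved. The work goes in short steps, Python scripts to look and compute and a tool call to move; the robot and the scene stay as the last step left them, time stands still between calls to the robot, and variables do not carry over. Pictures are saved under pics/ and viewed, at most 10 in all, crops included, and the job is handed in when it is done.

Besides the shell and the picture viewer there is one more tool, called by a JSON object that holds its "api" and its "payload", one argument or row to a line. play_rows: Moves the arm, as the interface text tells. Its arguments: {"type":"object","properties":{"dp":{"type":"array"},"rot":{"type":"array"},"fingers":{"type":"number"},"grip_force":{"type":"number"}},"required":["dp","rot"]}

```bash
mkdir -p pics; cat > h.py <<'E'
import numpy as np, cv2
from rig import telemetry, optics, r
def grab(n,fn=None):
    f=optics.grab_frame(n)
    if fn: cv2.imwrite('pics/'+fn,f['color'][:,:,::-1])
    return f
def ray(f,px,z,R=None,t=None):
    R=np.array(f['R']) if R is None else R; t=np.array(f['t']).ravel() if t is None else t
    u=cv2.undistortPoints(np.array([[px]],float),np.array(f['mtx']),np.array(f['D'])).ravel()
    d=R.T@np.array([u[0],u[1],1]); c=-R.T@t
    return c+d*(z-c[2])/d[2]
def proj(f,P):
    rv=cv2.Rodrigues(np.array(f['R']))[0]
    return cv2.projectPoints(np.array(P,float).reshape(-1,1,3),rv,np.array(f['t'],float),np.array(f['mtx']),np.array(f['D']))[0].reshape(-1,2)
E
python3 - <<'E'
from h import *
import pickle
a=grab('top','top.png');b=grab('side','side.png')
pickle.dump((a,b),open('f.pkl','wb'))
for f in(a,b):print(-np.array(f['R']).T@np.array(f['t']).ravel(),np.array(f['R']).round(2).tolist())
print(telemetry.sense())
E
```

```text
[ 237.09913338   76.36863864 1863.53365604] [[-0.01, -1.0, -0.01], [-0.98, 0.01, -0.18], [0.18, 0.01, -0.98]]
[ 210.33552654 1042.36133485  772.23413228] [[-0.95, -0.32, -0.0], [-0.17, 0.53, -0.83], [0.27, -0.79, -0.55]]
{'clock': 0.1, 'qpos': array([-1.21040809e+00,  3.53617556e-01,  1.63404908e+00, -6.80255726e-06,
        1.15522631e+00, -2.40200063e-03]), 'qvel': array([ 0.00043838, -0.00124719, -0.00067962, -0.00166697,  0.00045107,
        0.00084229]), 'joint_efforts': array([ 2.59470708e-04, -6.06354976e+01, -3.42815995e+01, -9.77467698e-05,
        4.13676171e-03,  1.73000046e-05]), 'eef_pos': array([ 221.64694987, -583.91534931,  230.61718763]), 'tcp_rot': array([-3.14029236e+00,  3.09668798e-06,  3.62792986e-01]), 'contact_force': array([-0.12323811,  0.58370276, -0.55544356]), 'wrist_torque': array([-0.01514122, -0.05965161, -0.00750841]), 'grasp_force': 0.0, 'opening': 0.9956189562315765}
```

View pics/top.png

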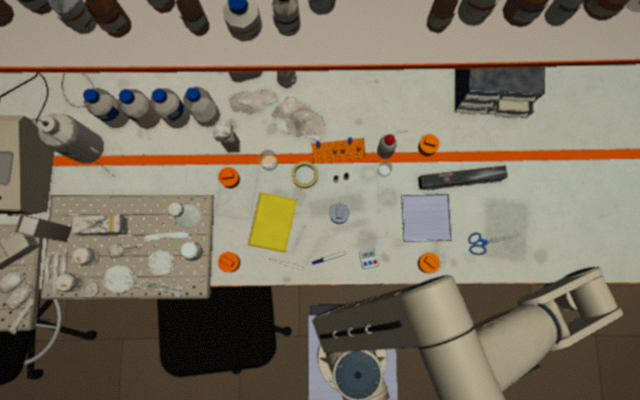

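View pics/side.png

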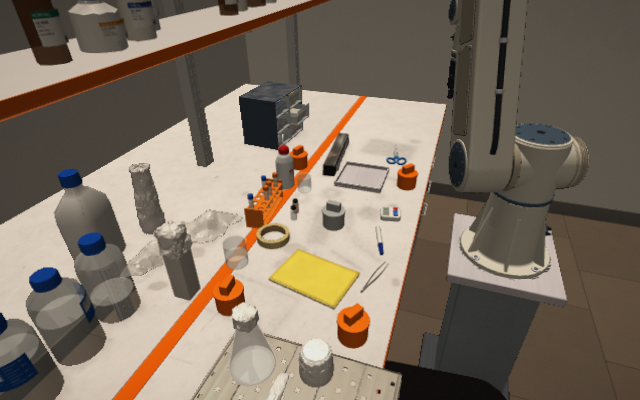

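Top view: the grey jar is at (339,213). Candidates that could be mistaken for it are the orange jars at (229,177), (229,262), (429,262) and (429,145), and the red-capped bottle at (388,146). The tray is the grey square at (426,218) and the notebook is yellow at (273,222). In the side view the grey jar is at (333,214). I choose the grey steel one and check it in a crop.

```bash
python3 - <<'E'
from h import *
import pickle
a,b=pickle.load(open('f.pkl','rb'))
A=cv2.resize(a['color'][188:238,314:364],(400,400),interpolation=cv2.INTER_CUBIC)
B=cv2.resize(b['color'][189:239,308:358],(400,400),interpolation=cv2.INTER_CUBIC)
cv2.imwrite('pics/crop.png',np.hstack([A,B])[:,:,::-1])
def quad(f,lo,hi,roi,z):
    h=cv2.cvtColor(f['color'],cv2.COLOR_RGB2HSV);m=cv2.inRange(h,lo,hi);k=np.zeros_like(m);x0,y0,x1,y1=roi;k[y0:y1,x0:x1]=m[y0:y1,x0:x1]
    c=max(cv2.findContours(k,0,2)[0],key=cv2.contourArea);q=cv2.boxPoints(cv2.minAreaRect(c))
    P=np.array([ray(f,p,z)for p in q]);print(q.round(1).tolist(),P.round(0).tolist(),'c',P.mean(0).round(1),np.linalg.norm(np.diff(P,axis=0),axis=1))
quad(a,(22,120,100),(35,255,255),(240,180,310,265),11)
print(a['color'][218,426],a['color'][225,470])
quad(a,(112,25,80),(135,255,255),(390,185,465,250),20)
for px in[(339,213)]:print(ray(a,px,75))
print(ray(b,(333,205),89))
E
```

```text
[[247.8000030517578, 244.5], [259.5, 190.89999389648438], [296.70001220703125, 199.0], [285.0, 252.6999969482422]] [[411.0, 382.0, 11.0], [617.0, 340.0, 11.0], [583.0, 197.0, 11.0], [379.0, 241.0, 11.0]] c [497.3 290.2  11. ] [209.88072492 146.85430524 209.20753399]
[145 146 164] [175 175 161]
[[401.70001220703125, 196.10000610351562], [447.3999938964844, 193.1999969482422], [450.20001220703125, 237.6999969482422], [404.5, 240.60000610351562]] [[588.0, -203.0, 20.0], [597.0, -377.0, 20.0], [427.0, -378.0, 20.0], [418.0, -207.0, 20.0]] c [ 507.9 -291.5   20. ] [173.81215209 169.84799929 170.9916688 ]
[517.1416605   37.46444911  75.        ]
[517.70336873  59.54192609  89.        ]
```

View pics/crop.png

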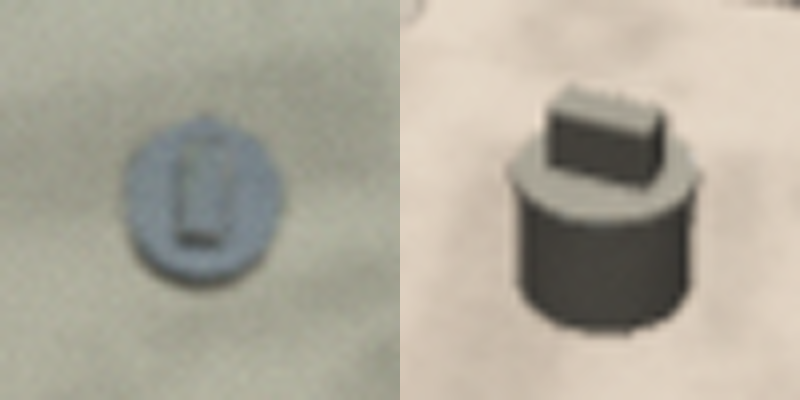

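The crop shows a grey jar with a flat bar on its lid. The bar runs roughly along world x (near-vertical in the top view): top face about (340,211) in the top image and (334,203) in the side image.

```bash
python3 - <<'E'
from h import *
import pickle
a,b=pickle.load(open('f.pkl','rb'))
T=lambda x,y:(314+x/8-.4,188+y/8-.4)
S=lambda x,y:(308+(x-400)/8-.4,189+y/8-.4)
print('lid top',ray(a,T(203,195),60),'bar top',ray(a,T(205,185),89))
print('bar side',ray(b,S(606,112),89),'lid side',ray(b,S(603,170),60))
p,q=ray(b,S(550,112),89),ray(b,S(648,133),89);print(p,q,np.degrees(np.arctan2(*(p-q)[1::-1])),np.linalg.norm(p-q))
E
```

```text
lid top [523.34197344  37.1732121   60.        ] bar top [523.35322945  36.82079672  89.        ]
bar side [520.82757422  46.06576539  89.        ] lid side [522.26344214  44.75177376  60.        ]
[541.91848202  53.04320108  89.        ] [500.61733664  55.23429381  89.        ] -3.0367871630695835 41.35922505880607
```

```bash
cat >> h.py <<'E'
from scipy.spatial.transform import Rotation as Ro
def go(pos,rpy,verbose=True):
    s=telemetry.sense();R=Ro.from_euler('xyz',s['tcp_rot'])
    d=R.inv().apply(np.array(pos)-s['eef_pos'])/40
    w=np.degrees((R.inv()*Ro.from_euler('xyz',rpy)).as_rotvec())/6
    print('dp',d.round(3),'rot',w.round(3),'rows',max(np.linalg.norm(d)*40/41.7,np.linalg.norm(w)*6/7.16).round(1))
    print('t',round(s['clock'],2),'pos',s['eef_pos'].round(1),'rpy',s['tcp_rot'].round(4),'F',s['contact_force'].round(2),'M',s['wrist_torque'].round(3),'op',round(s['opening'],3),'gf',round(s['grasp_force'],1))
E
python3 - <<'E'
from h import *
go((510,41,230),(np.pi,0,-.05))
print(optics.grab_frame('wrist')['mount'])
E
```

```text
dp [ 12.284 -12.048   0.031] rot [-1.200e-02  3.000e-03  3.942e+00] rows 16.5
t 0.1 pos [ 221.6 -583.9  230.6] rpy [-3.1403  0.      0.3628] F [-0.12  0.58 -0.56] M [-0.015 -0.06  -0.008] op 0.996 gf 0.0
[[-6.62852827e-05 -9.54579032e-01 -2.97957828e-01  7.58999151e+01]
 [ 9.99999965e-01  1.28561275e-05 -2.63652983e-04 -3.21570893e-02]
 [ 2.55508193e-04 -2.97957835e-01  9.54578998e-01 -1.41258215e+02]
 [ 0.00000000e+00  0.00000000e+00  0.00000000e+00  1.00000000e+00]]
```

{"api": "play_rows", "payload": {
  "dp": [
    [0.7,-0.7,0],
    [1.4,-1.4,0],
    [2.1,-2.1,0],
    [2.8,-2.75,0],
    [3.5,-3.4,0]
  ],
  "rot": [
    [0,0,0],
    [0,0,0],
    [0,0,0],
    [0,0,0],
    [0,0,0]
  ],
  "fingers": 1
}}

```text
clock: 0.57
eef_pos: [304.6, -405.7, 231.1]
tcp_rot: [-3.141, -0.0, 0.362]
contact_force: [1.1, -0.3, -0.0]
opening: 1.004
grasp_force: 0.0
```

{"api": "play_rows", "payload": {
  "dp": [
    [0.7,-0.7,0],
    [1.4,-1.4,0],
    [2.1,-2.1,0],
    [2.8,-2.75,0],
    [3.5,-3.4,0]
  ],
  "rot": [
    [0,0,0],
    [0,0,0],
    [0,0,0],
    [0,0,0],
    [0,0,0]
  ]
}}

```text
clock: 0.98
eef_pos: [387.3, -228.8, 231.3]
tcp_rot: [3.141, -0.0, 0.363]
contact_force: [2.1, -0.4, 0.4]
opening: 1.0
grasp_force: 0.0
```

{"api": "play_rows", "payload": {
  "dp": [
    [0.7,-0.7,0],
    [1.4,-1.4,0],
    [2.1,-2.1,0],
    [2.8,-2.75,0],
    [3.5,-3.4,0]
  ],
  "rot": [
    [0,0,0],
    [0,0,0],
    [0,0,0],
    [0,0,0],
    [0,0,0]
  ]
}}

```text
clock: 1.4
eef_pos: [470.0, -51.8, 231.4]
tcp_rot: [3.141, -0.0, 0.363]
contact_force: [-0.0, -0.3, 0.2]
opening: 1.003
grasp_force: 0.0
```

```bash
python3 -c "
from h import *
go((510,41,230),(np.pi,0,-.05))"
```

```text
dp [ 1.759 -1.814  0.034] rot [ 1.000e-03 -2.000e-03  3.945e+00] rows 3.3
t 1.4 pos [470.  -51.8 231.4] rpy [ 3.1414e+00 -2.0000e-04  3.6310e-01] F [-0.02 -0.32  0.16] M [ 0.025 -0.043 -0.024] op 1.003 gf 0.0
```

{"api": "play_rows", "payload": {
  "dp": [
    [0.5,-0.5,0],
    [1.0,-1.0,0],
    [1.5,-1.5,0],
    [1.75,-1.8,0],
    [1.75,-1.8,0]
  ],
  "rot": [
    [0,0,1],
    [0,0,2],
    [0,0,3],
    [0,0,3.9],
    [0,0,3.9]
  ]
}}

```text
clock: 1.82
eef_pos: [510.5, 40.9, 231.1]
tcp_rot: [-3.141, -0.0, -0.048]
contact_force: [0.1, 0.2, -0.7]
opening: 1.003
grasp_force: 0.0
```

{"api": "play_rows", "payload": {
  "dp": [
    [0,0,0],
    [0,0,0]
  ],
  "rot": [
    [0,0,0],
    [0,0,0]
  ]
}}

```text
clock: 1.98
eef_pos: [509.0, 37.8, 231.0]
tcp_rot: [3.141, 0.001, -0.043]
contact_force: [-0.8, -0.8, 0.1]
opening: 0.997
grasp_force: 0.0
```

```bash
cat >> h.py <<'E'
def wrist(fn=None):
    s=telemetry.sense();f=grab('wrist',fn)
    M=np.eye(4);M[:3,:3]=Ro.from_euler('xyz',s['tcp_rot']).as_matrix();M[:3,3]=s['eef_pos']
    W=np.linalg.inv(M@np.array(f['mount']));f['R']=W[:3,:3];f['t']=W[:3,3];return f
E
python3 -c "
from h import *
import pickle
f=wrist('w1.png');pickle.dump(f,open('w1.pkl','wb'));go((510,41,230),(np.pi,0,-.05))"
```

```text
dp [ 0.02  -0.089  0.029] rot [0.003 0.005 0.058] rows 0.1
t 2.03 pos [509.1  37.5 231.2] rpy [ 3.1412e+00  5.0000e-04 -4.4000e-02] F [ 0.25 -0.31 -0.59] M [-0.022  0.016  0.034] op 1.003 gf 0.0
```

View pics/w1.png

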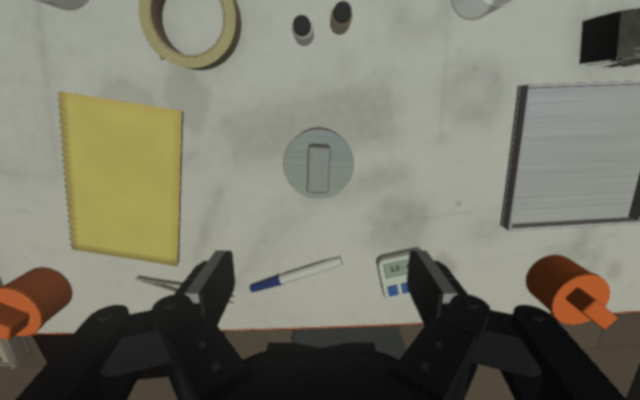

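The wrist view shows the jar lid centred at about (318,163). The bar runs from its top edge (308–331, y 144) to its bottom edge (307–329, y 192). The notebook is to the left and the tray to the right.

```bash
python3 - <<'E'
from h import *
import pickle
f=pickle.load(open('w1.pkl','rb'))
L=[ray(f,p,60) for p in((318,163),(283,162),(353,162))];print('lid',np.round(L,1).tolist())
P=np.array([ray(f,p,89) for p in((308.5,144.5),(330.5,145),(329,192),(307,191.5))]);print('bar',P.round(1).tolist(),P.mean(0))
d=(P[0]+P[1]-P[2]-P[3]);print(np.degrees(np.arctan2(d[1],d[0])),np.linalg.norm(d)/2)
N=np.array([ray(f,p,11) for p in((60,93),(183,111),(179,265),(72,247))]);print('nb',N.round(0).tolist(),N.mean(0))
E
```

```text
lid [[525.1, 39.7, 60.0], [527.7, 76.5, 60.0], [524.6, 2.7, 60.0]]
bar [[548.6, 47.3, 89.0], [547.3, 26.7, 89.0], [501.2, 29.7, 89.0], [502.7, 51.3, 89.0]] [524.9576403   38.74295413  89.        ]
-4.345806457053555 46.115637104312206
nb [[612.0, 338.0, 11.0], [584.0, 195.0, 11.0], [383.0, 238.0, 11.0], [415.0, 382.0, 11.0]] [498.62523493 288.17907263  11.        ]
```

```bash
python3 -c "
from h import *
go((525,39,110),(np.pi,0,-.075))"
```

```text
dp [ 0.398 -0.056  3.029] rot [0.003 0.005 0.296] rows 2.9
t 2.03 pos [509.1  37.5 231.2] rpy [ 3.1412e+00  5.0000e-04 -4.4000e-02] F [ 0.25 -0.31 -0.59] M [-0.022  0.016  0.034] op 1.003 gf 0.0
```

{"api": "play_rows", "payload": {
  "dp": [
    [0.4,-0.05,0.7],
    [0.4,-0.05,1.5],
    [0.4,-0.05,2.3],
    [0.4,-0.05,3.0],
    [0.4,-0.05,3.0]
  ],
  "rot": [
    [0,0,0.3],
    [0,0,0.3],
    [0,0,0.3],
    [0,0,0.3],
    [0,0,0.3]
  ]
}}

```text
clock: 2.45
eef_pos: [521.8, 38.2, 106.8]
tcp_rot: [3.14, 0.008, -0.077]
contact_force: [-1.4, -0.6, -0.5]
opening: 0.999
grasp_force: 0.0
```

{"api": "play_rows", "payload": {
  "dp": [
    [0,0,0],
    [0,0,0]
  ],
  "rot": [
    [0,0,0],
    [0,0,0]
  ]
}}

```text
clock: 2.62
eef_pos: [526.4, 39.0, 112.7]
tcp_rot: [-3.141, -0.001, -0.077]
contact_force: [-0.0, 0.0, 0.9]
opening: 0.998
grasp_force: 0.0
```

```bash
python3 -c "
from h import *
go((525,39,62),(np.pi,0,-.075))"
```

```text
dp [-0.037  0.004  1.268] rot [-0.002 -0.013 -0.022] rows 1.2
t 2.62 pos [526.4  39.  112.7] rpy [-3.1414e+00 -1.4000e-03 -7.7300e-02] F [-0.04  0.    0.88] M [ 0.005 -0.076 -0.006] op 0.998 gf 0.0
```

{"api": "play_rows", "payload": {
  "dp": [
    [0,0,0.4],
    [0,0,0.8],
    [0,0,1.1],
    [0,0,1.22],
    [0,0,1.22]
  ],
  "rot": [
    [0,0,0],
    [0,0,0],
    [0,0,0],
    [0,0,0],
    [0,0,0]
  ]
}}

```text
clock: 3.03
eef_pos: [526.2, 39.5, 63.3]
tcp_rot: [-3.141, -0.001, -0.077]
contact_force: [-0.3, -0.7, 0.4]
opening: 0.999
grasp_force: 0.0
```

{"api": "play_rows", "payload": {
  "dp": [
    [0,0,0],
    [0,0,0],
    [0,0,0]
  ],
  "rot": [
    [0,0,0],
    [0,0,0],
    [0,0,0]
  ]
}}

```text
clock: 3.28
eef_pos: [526.5, 39.6, 63.6]
tcp_rot: [-3.141, -0.002, -0.077]
contact_force: [-0.4, 0.4, 0.7]
opening: 0.999
grasp_force: 0.0
```

{"api": "play_rows", "payload": {
  "dp": [
    [0,0,0],
    [0,0,0],
    [0,0,0],
    [0,0,0],
    [0,0,0]
  ],
  "rot": [
    [0,0,0],
    [0,0,0],
    [0,0,0],
    [0,0,0],
    [0,0,0]
  ],
  "fingers": 0.35,
  "grip_force": 60
}}

```text
clock: 3.7
eef_pos: [525.6, 39.6, 62.5]
tcp_rot: [-3.142, 0.0, -0.077]
contact_force: [-0.0, 0.3, -0.2]
opening: 0.351
grasp_force: 0.0
```

```bash
python3 -c "
from h import *
wrist('w2.png');go((525,39,62),(np.pi,0,-.075))"
```

```text
dp [-0.013  0.017  0.011] rot [ 0.     0.001 -0.019] rows 0.0
t 3.75 pos [525.6  39.6  62.5] rpy [ 3.1416e+00  1.0000e-04 -7.7000e-02] F [-0.09 -0.58  0.56] M [0.019 0.017 0.043] op 0.351 gf 0.0
```

View pics/w2.png

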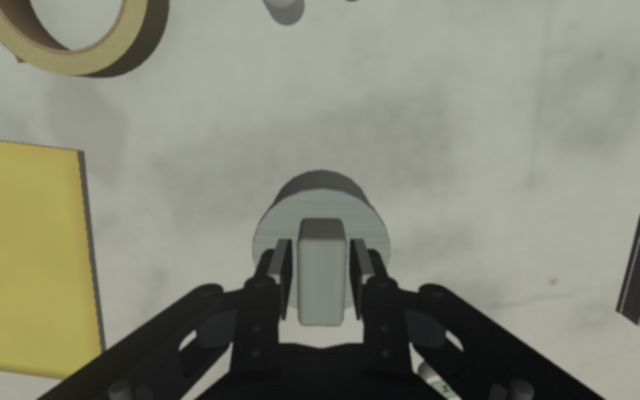

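The fingers at (285,280) and (357,280) straddle the bar at (321,272), centred and aligned. I close on it now.

{"api": "play_rows", "payload": {
  "dp": [
    [0,0,0],
    [0,0,0],
    [0,0,0],
    [0,0,0],
    [0,0,0]
  ],
  "rot": [
    [0,0,0],
    [0,0,0],
    [0,0,0],
    [0,0,0],
    [0,0,0]
  ],
  "fingers": 0,
  "grip_force": 70
}}

```text
clock: 4.17
eef_pos: [525.9, 39.6, 62.6]
tcp_rot: [-3.142, -0.001, -0.077]
contact_force: [1.1, -0.6, 3.4]
opening: 0.245
grasp_force: 69.1
```

{"api": "play_rows", "payload": {
  "dp": [
    [0,0,-0.15],
    [0,0,-0.4],
    [0,0,-0.8],
    [0,0,-1.2],
    [0,0,-1.6]
  ],
  "rot": [
    [0,0,0],
    [0,0,0],
    [0,0,0],
    [0,0,0],
    [0,0,0]
  ]
}}

```text
clock: 4.58
eef_pos: [525.2, 39.6, 127.6]
tcp_rot: [3.142, 0.001, -0.077]
contact_force: [0.4, 0.6, -1.8]
opening: 0.243
grasp_force: 68.4
```

{"api": "play_rows", "payload": {
  "dp": [
    [0,0,-0.5],
    [0,0,-1.0],
    [0,0,-1.5],
    [0,0,-2.0],
    [0,0,-2.2]
  ],
  "rot": [
    [0,0,0],
    [0,0,0],
    [0,0,0],
    [0,0,0],
    [0,0,0]
  ]
}}

```text
clock: 5.0
eef_pos: [526.5, 39.7, 217.7]
tcp_rot: [-3.141, -0.003, -0.077]
contact_force: [1.5, -0.4, -1.3]
opening: 0.245
grasp_force: 68.5
```

{"api": "play_rows", "payload": {
  "dp": [
    [0,0,0],
    [0,0,0],
    [0,0,0]
  ],
  "rot": [
    [0,0,0],
    [0,0,0],
    [0,0,0]
  ]
}}

```text
clock: 5.25
eef_pos: [524.8, 39.5, 213.4]
tcp_rot: [3.141, 0.002, -0.077]
contact_force: [0.3, -0.2, -2.0]
opening: 0.244
grasp_force: 68.5
```

```bash
cat >> h.py <<'E'
def weigh(n=12):
    S=[]
    for i in range(n): S.append(telemetry.sense()); optics.grab_frame('wrist')
    F=np.array([s['contact_force'] for s in S]);M=np.array([s['wrist_torque'] for s in S])
    print('F',F.mean(0).round(2),'sd',F.std(0).round(2),'M',M.mean(0).round(4),'sd',M.std(0).round(4))
E
python3 -c "
from h import *
weigh();grab('side','s2.png');go((525,39,212),(np.pi,0,-.075))"
```

```text
F [ 0.16 -0.01 -1.51] sd [0.44 0.62 0.39] M [ 0.0046 -0.0024  0.0081] sd [0.0216 0.0269 0.0312]
dp [-0.015  0.016  0.062] rot [-0.    0.   -0.02] rows 0.1
t 5.9 pos [525.6  39.6 214.5] rpy [-3.1416  0.     -0.0771] F [-0.12 -0.91 -2.26] M [ 0.05   0.045 -0.017] op 0.244 gf 68.5
```

It weighs about 1.5 N, so it reads as empty. Now the rocking.

{"api": "play_rows", "payload": {
  "dp": [
    [0,0,0],
    [0,0,0],
    [0,0,0],
    [0,0,0],
    [0,0,0]
  ],
  "rot": [
    [1,0,0],
    [2,0,0],
    [3,0,0],
    [4,0,0],
    [5,0,0]
  ]
}}

```text
clock: 6.32
eef_pos: [526.5, 39.3, 215.6]
tcp_rot: [-2.614, -0.004, -0.077]
contact_force: [-0.5, 0.2, -2.8]
opening: 0.248
grasp_force: 68.9
```

{"api": "play_rows", "payload": {
  "dp": [
    [0,0,0],
    [0,0,0],
    [0,0,0]
  ],
  "rot": [
    [0,0,0],
    [0,0,0],
    [0,0,0]
  ]
}}

```text
clock: 6.57
eef_pos: [525.7, 39.3, 214.4]
tcp_rot: [-2.621, 0.0, -0.078]
contact_force: [-0.3, -0.2, -1.3]
opening: 0.245
grasp_force: 69.1
```

```bash
python3 -c "
from h import *
weigh(10);go((525,39,212),(np.pi,0,-.077))"
```

```text
F [ 0.06 -0.06 -1.47] sd [0.44 0.52 0.36] M [-0.4001  0.0158 -0.0058] sd [0.0306 0.0275 0.0258]
dp [-0.015  0.052  0.045] rot [-4.998e+00 -1.000e-03  5.000e-03] rows 4.2
t 7.07 pos [525.7  39.9 214.6] rpy [-2.6183e+00 -2.0000e-04 -7.6500e-02] F [ 0.3  -0.2  -2.17] M [-0.38  -0.001  0.025] op 0.245 gf 69.1
```

{"api": "play_rows", "payload": {
  "dp": [
    [0,0,0],
    [0,0,0],
    [0,0,0],
    [0,0,0],
    [0,0,0]
  ],
  "rot": [
    [-1,0,0],
    [-2,0,0],
    [-3,0,0],
    [-4,0,0],
    [-5,0,0]
  ]
}}

```text
clock: 7.48
eef_pos: [526.4, 39.5, 215.6]
tcp_rot: [3.137, -0.003, -0.078]
contact_force: [-0.8, 1.1, -1.9]
opening: 0.243
grasp_force: 69.4
```

{"api": "play_rows", "payload": {
  "dp": [
    [0,0,0],
    [0,0,0],
    [0,0,0],
    [0,0,0]
  ],
  "rot": [
    [0,0,0],
    [0,0,0],
    [0,0,0],
    [0,0,0]
  ]
}}

```text
clock: 7.82
eef_pos: [525.3, 39.0, 214.1]
tcp_rot: [-3.14, 0.001, -0.078]
contact_force: [0.2, -0.1, -1.7]
opening: 0.242
grasp_force: 69.4
```

{"api": "play_rows", "payload": {
  "dp": [
    [0,0,0],
    [0,0,0],
    [0,0,0],
    [0,0,0],
    [0,0,0]
  ],
  "rot": [
    [1,0,0],
    [2,0,0],
    [3,0,0],
    [4,0,0],
    [5,0,0]
  ]
}}

```text
clock: 8.23
eef_pos: [526.6, 38.1, 215.6]
tcp_rot: [-2.612, -0.004, -0.08]
contact_force: [-0.6, 0.0, -2.2]
opening: 0.242
grasp_force: 69.5
```

{"api": "play_rows", "payload": {
  "dp": [
    [0,0,0],
    [0,0,0],
    [0,0,0],
    [0,0,0]
  ],
  "rot": [
    [0,0,0],
    [0,0,0],
    [0,0,0],
    [0,0,0]
  ]
}}

```text
clock: 8.57
eef_pos: [525.9, 39.7, 214.8]
tcp_rot: [-2.62, -0.001, -0.077]
contact_force: [-0.6, 0.7, -2.5]
opening: 0.249
grasp_force: 69.6
```

{"api": "play_rows", "payload": {
  "dp": [
    [0,0,0],
    [0,0,0],
    [0,0,0],
    [0,0,0],
    [0,0,0]
  ],
  "rot": [
    [-1,0,0],
    [-2,0,0],
    [-3,0,0],
    [-4,0,0],
    [-5,0,0]
  ]
}}

```text
clock: 8.98
eef_pos: [526.8, 40.6, 216.4]
tcp_rot: [3.137, -0.005, -0.076]
contact_force: [-0.9, -0.3, -1.3]
opening: 0.242
grasp_force: 69.6
```

{"api": "play_rows", "payload": {
  "dp": [
    [0,0,0],
    [0,0,0],
    [0,0,0],
    [0,0,0]
  ],
  "rot": [
    [0,0,0],
    [0,0,0],
    [0,0,0],
    [0,0,0]
  ]
}}

```text
clock: 9.32
eef_pos: [525.4, 39.4, 214.4]
tcp_rot: [-3.14, 0.0, -0.077]
contact_force: [-0.0, -0.1, -1.0]
opening: 0.244
grasp_force: 69.6
```

```bash
python3 - <<'E'
from h import *
weigh(12);go((508,-291,214),(np.pi,0,-.077))
import pickle
f=wrist('w3.png');pickle.dump(f,open('w3.pkl','wb'))
E
```

```text
F [ 0.07  0.06 -1.67] sd [0.47 0.56 0.48] M [-0.0129 -0.0155  0.0144] sd [0.034  0.0212 0.0355]
dp [0.197 8.273 0.011] rot [-0.001 -0.    -0.001] rows 7.9
t 9.92 pos [525.7  39.6 214.5] rpy [-3.1415 -0.     -0.0771] F [ 0.34 -0.37 -1.25] M [ 0.005 -0.009  0.001] op 0.243 gf 69.6
```

View pics/w3.png

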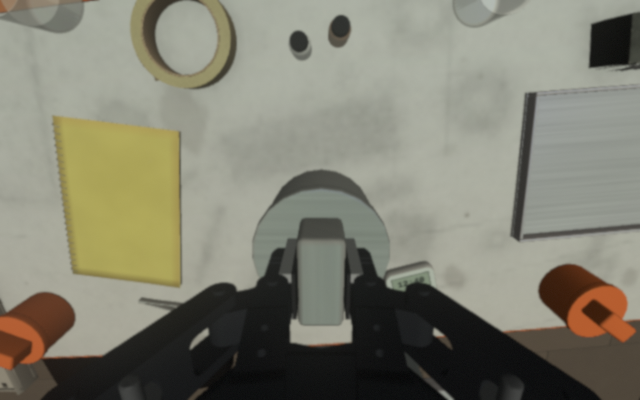

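The wrist view shows the jar upright and firmly held at (321,245), with the tray on the right. The weight stayed at 1.5–1.7 N and there was no ball, so it goes in the tray.

{"api": "play_rows", "payload": {
  "dp": [
    [0,0.6,0],
    [0,1.4,0],
    [0.1,2.3,0],
    [0.1,3.2,0],
    [0.1,4.1,0]
  ],
  "rot": [
    [0,0,0],
    [0,0,0],
    [0,0,0],
    [0,0,0],
    [0,0,0]
  ]
}}

```text
clock: 10.38
eef_pos: [516.9, -125.6, 214.6]
tcp_rot: [3.142, -0.0, -0.076]
contact_force: [0.8, -0.3, -2.7]
opening: 0.245
grasp_force: 69.7
```

{"api": "play_rows", "payload": {
  "dp": [
    [0,0.9,0],
    [0,1.8,0],
    [0.1,2.7,0],
    [0.1,3.5,0],
    [0.1,4.0,0]
  ],
  "rot": [
    [0,0,0],
    [0,0,0],
    [0,0,0],
    [0,0,0],
    [0,0,0]
  ]
}}

```text
clock: 10.8
eef_pos: [508.4, -287.2, 214.6]
tcp_rot: [3.141, -0.001, -0.078]
contact_force: [0.4, -0.9, -1.9]
opening: 0.241
grasp_force: 69.6
```

{"api": "play_rows", "payload": {
  "dp": [
    [0,0.15,0],
    [0,0.15,0],
    [0,0.15,0],
    [0,0.15,0]
  ],
  "rot": [
    [0,0,0],
    [0,0,0],
    [0,0,0],
    [0,0,0]
  ]
}}

```text
clock: 11.13
eef_pos: [508.3, -288.8, 214.4]
tcp_rot: [-3.141, 0.0, -0.076]
contact_force: [-0.1, -0.4, -1.1]
opening: 0.242
grasp_force: 69.6
```

```bash
python3 - <<'E'
from h import *
f=wrist('w4.png');go((508,-291,67),(np.pi,0,-.077))
E
```

```text
dp [-3.000e-03  5.900e-02  3.686e+00] rot [-0.005  0.003  0.011] rows 3.5
t 11.18 pos [ 508.3 -288.7  214.4] rpy [-3.1411e+00  3.0000e-04 -7.5900e-02] F [-0.37  0.31 -1.08] M [ 0.012 -0.045 -0.001] op 0.241 gf 69.6
```

View pics/w4.png

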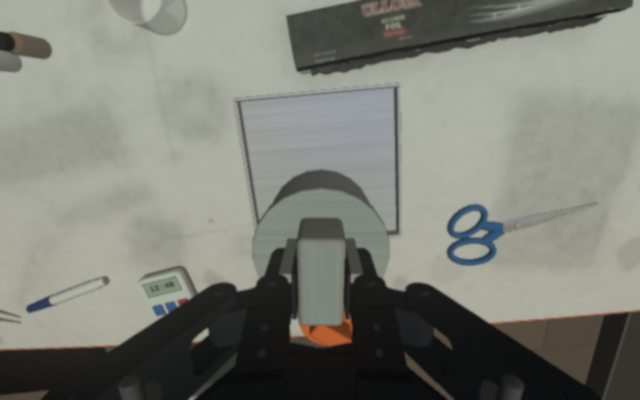

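The tray lies ahead of and below the jar, with corners at (237,100), (397,86) and (397,233). I verify its centre from those.

```bash
python3 - <<'E'
from h import *
f=wrist()
P=[ray(f,p,20) for p in((236,100),(398,86),(398,234))];print(np.round(P,0).tolist(),(P[0]+P[2])/2)
E
```

```text
[[595.0, -204.0, 20.0], [596.0, -378.0, 20.0], [425.0, -377.0, 20.0]] [ 510.06584053 -290.90057279   20.        ]
```

{"api": "play_rows", "payload": {
  "dp": [
    [0,0,0.6],
    [0,0,1.3],
    [0,0,2.0],
    [0,0,2.7],
    [0,0,3.0]
  ],
  "rot": [
    [0,0,0],
    [0,0,0],
    [0,0,0],
    [0,0,0],
    [0,0,0]
  ]
}}

```text
clock: 11.65
eef_pos: [506.8, -288.1, 91.4]
tcp_rot: [-3.14, 0.004, -0.076]
contact_force: [-0.2, 0.0, -1.6]
opening: 0.24
grasp_force: 69.6
```

{"api": "play_rows", "payload": {
  "dp": [
    [0,0,0.1],
    [0,0,0.2],
    [0,0,0.3],
    [0,0,0.4],
    [0,0,0.4]
  ],
  "rot": [
    [0,0,0],
    [0,0,0],
    [0,0,0],
    [0,0,0],
    [0,0,0]
  ]
}}

```text
clock: 12.07
eef_pos: [508.6, -290.2, 78.9]
tcp_rot: [3.141, -0.001, -0.077]
contact_force: [0.2, -0.5, -1.1]
opening: 0.245
grasp_force: 69.6
```

{"api": "play_rows", "payload": {
  "dp": [
    [0,0,0],
    [0,0,0],
    [0,0,0]
  ],
  "rot": [
    [0,0,0],
    [0,0,0],
    [0,0,0]
  ]
}}

```text
clock: 12.32
eef_pos: [508.5, -290.3, 79.0]
tcp_rot: [3.141, -0.001, -0.077]
contact_force: [-0.1, 0.3, -1.7]
opening: 0.245
grasp_force: 69.6
```

```bash
python3 - <<'E'
from h import *
weigh(4);go((508,-289,66.5),(np.pi,0,-.077))
E
```

```text
F [ 0.21  0.01 -1.54] sd [0.31 0.47 0.19] M [-0.0192 -0.014   0.0028] sd [0.0173 0.0198 0.0131]
dp [-0.01  -0.027  0.304] rot [ 0.001 -0.002 -0.001] rows 0.3
t 12.52 pos [ 508.3 -290.1   78.7] rpy [ 3.1415e+00 -3.0000e-04 -7.7100e-02] F [-0.18 -0.51 -2.1 ] M [-0.017  0.011  0.021] op 0.249 gf 69.6
```

Centred at (508,−290) in the tray at (510,−291). Lowering slowly.

{"api": "play_rows", "payload": {
  "dp": [
    [0,0,0.06],
    [0,0,0.12],
    [0,0,0.18],
    [0,0,0.23],
    [0,0,0.25]
  ],
  "rot": [
    [0,0,0],
    [0,0,0],
    [0,0,0],
    [0,0,0],
    [0,0,0]
  ]
}}

```text
clock: 12.93
eef_pos: [508.0, -289.9, 67.9]
tcp_rot: [-3.141, 0.001, -0.077]
contact_force: [-0.1, -0.0, -1.3]
opening: 0.249
grasp_force: 69.6
```

{"api": "play_rows", "payload": {
  "dp": [
    [0,0,0.01],
    [0,0,0.02],
    [0,0,0.03],
    [0,0,0.03],
    [0,0,0.03]
  ],
  "rot": [
    [0,0,0],
    [0,0,0],
    [0,0,0],
    [0,0,0],
    [0,0,0]
  ]
}}

```text
clock: 13.35
eef_pos: [508.2, -290.0, 67.3]
tcp_rot: [3.142, -0.0, -0.077]
contact_force: [-0.2, -0.2, -1.5]
opening: 0.245
grasp_force: 69.6
```

```bash
python3 - <<'E'
from h import *
weigh(4);go((508,-289,66.5),(np.pi,0,-.077))
E
```

```text
F [ 0.2  -0.11 -1.62] sd [0.32 0.28 0.27] M [-0.0098 -0.0094 -0.0045] sd [0.0149 0.0425 0.0274]
dp [-0.008 -0.026  0.021] rot [ 0.    -0.001 -0.001] rows 0.0
t 13.55 pos [ 508.3 -290.    67.4] rpy [ 3.1416e+00 -1.0000e-04 -7.7100e-02] F [-0.48  0.02 -1.88] M [ 0.02   0.041 -0.02 ] op 0.243 gf 69.6
```

{"api": "play_rows", "payload": {
  "dp": [
    [0,0,0.01],
    [0,0,0.02],
    [0,0,0.025],
    [0,0,0.025],
    [0,0,0.025]
  ],
  "rot": [
    [0,0,0],
    [0,0,0],
    [0,0,0],
    [0,0,0],
    [0,0,0]
  ]
}}

```text
clock: 13.97
eef_pos: [508.3, -290.1, 66.6]
tcp_rot: [3.141, -0.0, -0.077]
contact_force: [-1.4, 0.7, 5.1]
opening: 0.246
grasp_force: 70.6
```

```bash
python3 - <<'E'
from h import *
weigh(4);go((508,-289,66.5),(np.pi,0,-.077))
E
```

```text
F [-1.49  0.32  5.58] sd [0.15 0.27 0.34] M [ 0.1968  0.2714 -0.0076] sd [0.0427 0.0127 0.0334]
dp [-0.011 -0.028  0.005] rot [ 0.002 -0.003  0.   ] rows 0.0
t 14.17 pos [ 508.4 -290.2   66.7] rpy [ 3.1414e+00 -3.0000e-04 -7.7000e-02] F [-1.98 -0.76  5.16] M [ 0.249  0.312 -0.032] op 0.242 gf 70.7
```

Contact is made, at about 6 N up. Releasing and retreating straight up.

{"api": "play_rows", "payload": {
  "dp": [
    [0,0,0],
    [0,0,0],
    [0,0,0],
    [0,0,0],
    [0,0,0]
  ],
  "rot": [
    [0,0,0],
    [0,0,0],
    [0,0,0],
    [0,0,0],
    [0,0,0]
  ],
  "fingers": 0.6
}}

```text
clock: 14.58
eef_pos: [508.2, -290.0, 66.2]
tcp_rot: [-3.142, 0.0, -0.077]
contact_force: [0.4, -0.2, 0.4]
opening: 0.599
grasp_force: 0.0
```

{"api": "play_rows", "payload": {
  "dp": [
    [0,0,-0.2],
    [0,0,-0.6],
    [0,0,-1.2],
    [0,0,-1.9],
    [0,0,-2.6]
  ],
  "rot": [
    [0,0,0],
    [0,0,0],
    [0,0,0],
    [0,0,0],
    [0,0,0]
  ]
}}

```text
clock: 15.0
eef_pos: [507.9, -289.8, 171.6]
tcp_rot: [-3.141, 0.001, -0.077]
contact_force: [0.7, -0.5, -1.1]
opening: 0.599
grasp_force: 0.0
```

{"api": "play_rows", "payload": {
  "dp": [
    [0,0,-0.7],
    [0,0,-1.4],
    [0,0,-1.6],
    [0,0,-1.6],
    [0,0,-1.6]
  ],
  "rot": [
    [0,0,0],
    [0,0,0],
    [0,0,0],
    [0,0,0],
    [0,0,0]
  ]
}}

```text
clock: 15.42
eef_pos: [508.0, -289.9, 234.2]
tcp_rot: [3.141, -0.0, -0.077]
contact_force: [-0.4, -0.2, -0.2]
opening: 0.6
grasp_force: 0.0
```

```bash
python3 - <<'E'
from h import *
f=wrist('w5.png');go((508,-289,230),(np.pi,0,-.077))
g=grab('side');cv2.imwrite('pics/fin.png',np.hstack([f['color'][:,120:520],cv2.resize(g['color'][110:260,280:430],(400,400))])[:,:,::-1])
E
```

```text
dp [ 0.01  -0.017  0.08 ] rot [-0.006  0.013  0.   ] rows 0.1
t 15.47 pos [ 507.5 -289.6  233.2] rpy [-3.1409e+00  1.4000e-03 -7.7000e-02] F [ 0.16  0.39 -0.86] M [ 0.021  0.011 -0.032] op 0.605 gf 0.0
```

View pics/fin.png

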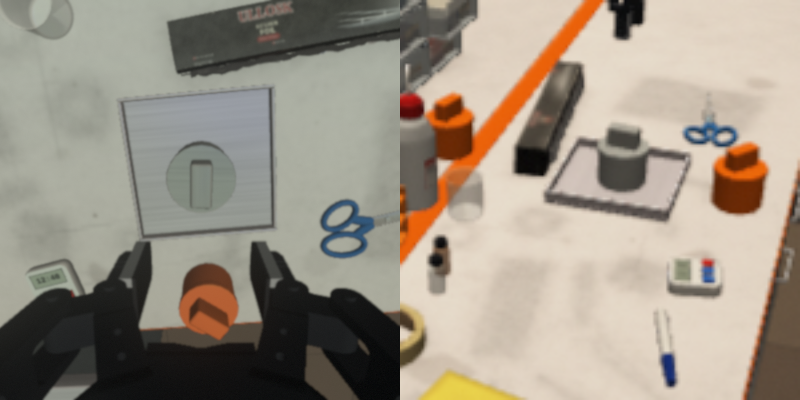

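The jar stands upright in the middle of the tray, at (200,177) in the left view and (622,160) in the right. The gripper is clear.

```bash
python3 -c "
from rig import r
print(r.sign_off())"
```

```text
the job is handed in; nothing more can be done
None
```

The jar weighed about 1.5–1.7 N throughout, so it is empty. I lifted it by the bar, rocked it about 30° and back twice, set it down upright in the middle of the tray, and handed in the job.

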